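# Start the toothbrush steriliser

## Task

The toothbrush steriliser on the glass shelf stands open with the brushes laid in it; set it going with the fingertips alone, picking nothing up. Push its lid down from outside until it clips shut and stays shut, next tip the rocker switch over by pressing down the end that stands up, and last press the large round start key right in and let it spring back. Leave the small square stop key alone, do not touch the inside of the lid or the brushes, and do not shove the steriliser or the other things about.

Things in the scene. Friction and masses are not known exactly. Their poses are not given: they have to be found in the camera images.
- glass_shelf: narrow glass shelf, 180 x 800 mm, fixed on chrome posts on the counter; its top lies 78 mm above its origin, which is on the counter under its centre
- steriliser: chrome box, 150 (x) x 250 (y) x 56 mm with lid shut, about 1 kg, loose on rubber feet. Origin: centre of its underside; x from its front (robot side) to its hinge side, y left, z up. Its front 52 mm is a flat control strip at z = 50 mm with, at x = -49 mm: rocker (y = +70), stop key (y = -20), start key (y = -85). Behind x = -23 mm is the 38 mm deep brush bay with the lid over it
- lid_hinge (a point): middle of the lid's hinge axis on the steriliser (x = 72 mm, y = 0, z = 52 mm in its frame); the axis runs along the steriliser's y
- lid_edge (a point): middle of the lid's free edge, on its outer face; moves with it. The lid is a flat plate, 92 mm from hinge to free edge, 248 mm long, 5.5 mm thick, its outer face 4 mm above the hinge axis when shut. When open, its free edge points up and to the robot; its outer face looks up and away from the robot
- lid (a joint): lid angle, rad: 0 shut and clipped, grows as it opens, to 1.15; it starts 0.6 to 0.95 open. Its stiff hinge takes 1 to 2 N at the free edge, then up to 7 N over its last 10 mm to snap the sprung catch. Not clipped, it springs up again; clipped, it stays within 0.02 of 0
- lid_lining: metal reflector with the lamp tube, 62 x 200 mm, on the inner face of the lid; not to be touched
- rocker_up_end (a point): middle of the left (+y) end of the rocker's face, the end that stands up when off (9 mm above the strip) and is 1 mm above the strip when on. The white rocker, 26 mm (x) x 46 mm (y), pivots on an axis along the steriliser's x, 22 mm to the right of this point
- rocker (a joint): rocker angle, rad: 0 off (left end up), 0.36 on (left end down); it snaps over the middle by itself and stays at either end. Tipping it takes about 3 N at its end
- start_top (a point): middle of the top of the round start key, 22 mm across, standing 7 mm above the strip
- start_key (a joint): travel of the start key, m: 0 out, 0.004 fully in; it is sprung, 1.5 N to start and 4.5 N fully in
- stop_top (a point): middle of the top of the square stop key, 13 x 13 mm, standing 6 mm above the strip; not to be pressed
- stop_key (a joint): travel of the stop key, m: 0 out, 0.004 fully in
- brush_a: toothbrush lying along the bay nearer the control strip, 188 mm long, 20 mm high with its bristles; origin under its middle
- brush_b: toothbrush lying along the bay nearer the hinge, 188 mm long; origin under its middle
- soap_box: closed pink plastic soap box, 110 x 75 x 39 mm; origin under its centre; not to be disturbed
- cup: white porcelain cup, 74 mm across, 92 mm tall; origin under its centre; not to be disturbed
- swivel_mirror: round mirror, 120 mm across, in a chrome yoke on a 90 mm round foot, about 200 mm tall; origin under its centre; not to be disturbed
- cream_jar: small green glass jar, 58 mm across, 50 mm tall; origin under its centre; not to be disturbed
- hairbrush: black hairbrush lying bristles up, 220 x 62 x 30 mm, on the counter before the shelf; origin under its centre; not to be disturbed
- scent_bottle: amber glass scent bottle with a black cap, 45 x 28 x 105 mm, on the counter behind the shelf; origin under its centre; not to be disturbed
- soap_pump: white soap dispenser with a chrome pump, 62 mm across, 166 mm tall, on the counter behind the shelf; origin under its centre; not to be disturbed
Things that resemble listed ones, but are neither listed nor needed, are in the scene too. There is more than one size of the brush_a; the one meant has the size given above.

How it is judged (in metres and radians):
On the way, in this order (a step that is already met when the one before it is completed fails the run):
1. the lid is pushed down and clipped shut, the rocker still off (value of joint lid below 0.05 rad and value of joint rocker below 0.18 rad), for 0.3 s.
2. then the rocker is tipped fully over to on, the lid still shut (value of joint lid below 0.05 rad and value of joint rocker above 0.3 rad), for 0.2 s.
3. then the start key is pressed right in, with the lid shut and the rocker on (all of step 2 and value of joint start_key above 0.0032 m), for 0.1 s.
At the end, for the whole second after the job is handed in: lid clipped shut (angle under 0.05 rad), rocker on (over 0.3 rad), start and stop keys out again (under 1 mm), steriliser upright, at rest and within 20 mm of where it stood, brushes still in its bay, every other thing within 20 mm of where it stood (all of step 2 and value of joint each of start_key, stop_key below 0.001 m and value of joint lid above -0.05 rad and distance of each of steriliser, soap_box, cup, swivel_mirror, cream_jar, hairbrush, scent_bottle, soap_pump from where it was at the start of the episode below 0.02 m and angle between steriliser's own z axis and vertical below 0.05 rad and linear speed of steriliser below 0.01 m/s and z of each of brush_a, brush_b in the frame of steriliser below 0.03 m); the robot touches nothing.
It fails at once if the start key is pressed before the lid is clipped and the rocker on (value of joint start_key above 0.002 m and (value of joint lid above 0.06 rad or value of joint rocker below 0.25 rad)).
It fails at once if the stop key is pressed (value of joint stop_key above 0.002 m).
It fails at once if the inside of the lid (lid hooked or pinched) or a toothbrush is touched by the fingers (contact force between the fingers and lid_lining above 0.5 N or contact force between the fingers and brush_a above 0.5 N or contact force between the fingers and brush_b above 0.5 N).
It fails at once if the steriliser is shoved or lifted more than 20 mm or tipped (distance of steriliser from where it was at the start of the episode above 0.02 m or angle between steriliser's own z axis and vertical above 0.15 rad).
It fails at once if another thing is moved more than 20 mm (distance of any of soap_box, cup, swivel_mirror, cream_jar, hairbrush, scent_bottle, soap_pump from where it was at the start of the episode above 0.02 m).
It also fails if it takes over 45 s, if anything falls off the work surface, if the arm or the gripper's body presses on something with over 40 N, if the wrist force passes 120 N, or if a joint passes its speed limit or range.

## Robot

A 6-joint arm with a two-finger parallel gripper is mounted at the origin on the work surface. World frame = base frame: x ahead of the robot, y to its left, z up, the work surface at z = 0. Lengths are in m, angles in degrees, forces in N, time in s.
With the tool pointing down it reaches from about 0.4 to 0.825 m from the base axis. Payload 7 kg.
Tool frame: the origin (TCP) lies midway between the tips of the shut fingers; the grasp point (between the pads) lies 19 mm behind it; z points along the fingers, y is the line along which they close (so a half turn about z gives the same grasp; the last joint's range is limited). The gripper opens to 88 mm and grips with 3 to 60 N. Pads are 19 mm wide; open, the fingers measure 130 mm over their backs; the gripper's body (78 mm by 193 mm) begins 47 mm behind the grasp point.
Start: joints at [87.84, 20.546, 0.682, 0, -70.136, -16.507], TCP at [0.216, 0.639, 0.227] pointing down, gripper open.
Joint ranges: [-176.03, 176.03], [-82.01, 121.73], [-58.28, 71.71], [-173.87, 95.51], [-174.79, -0.11], [-173.66, 173.66]. Speed limits (degrees/s): [136.94, 136.94, 172.46, 180, 180, 180].

## Interface

Orientations are given as [roll, pitch, yaw] about the fixed x, y, z axes, in that order (R = Rz(yaw) Ry(pitch) Rx(roll)).
In Python, from plant import telemetry, viewer, workorder gives the robot as it stands. The module is installed in compiled form; this text tells all that it offers.
- The arm moves only by the tool carry_out, never from a script. Its argument "rows" is a list of rows, each a list of 6 numbers: the shift along the tool's x, y, z in m, then the turn, a rotation vector about the tool's x, y, z in rad. In form: [[tx, ty, tz, ax, ay, az], ...]. A call has 1 to 8 rows; each row is the pose to reach, as a shift and turn from the pose commanded when the call began, along the tool's axes at that moment; what a row does not reach only later rows make up. A row lasts 1/8 s, in which the tool goes at most 62.5 mm and 10.7 degrees, less where a joint would pass 70% of its speed; a pose out of reach is approached as far as the arm can. A call with a gripper value outside its range is refused whole. "grip" is the gripper's target within -1 to 1 (fully open at 1, half-way at 0, shut at -1), set as the call begins (left out, the last holds). The fingers move at their own pace and stop on an object; the grip force is fixed at half the most. Time passes only in rows, so rows that repeat a pose let the fingers close. It gives the time, the measured TCP pose, the force, the opening and the grip force at its end, in the units of the state.
- telemetry.get_obs(): the state, without advancing time (a new reading comes with each control period).
- viewer.snapshot(name): name is "scene" or "side" or "wrist"; returns the picture (420x560x3 uint8, red, green, blue); there is no depth.
- viewer.camera_info(name): a dict with "intrinsics" (3x3 intrinsics, pixels), "extrinsics" (4x4, takes a point from camera to world coordinates); the wrist camera has in their place "tool_from_camera" (4x4, takes a point from camera to tool coordinates, whose origin is the TCP and whose axes are the flange's). Camera axes: x right, y down, z forward; pixel columns grow to the right and rows downward; lengths in m; the calibration is good to about 2 mm. A picture is of the moment at which its call begins: read the wrist's pose just before it. camera_info takes no time and is no camera call.
- workorder.close_job(): hands the job in; it is judged then, once.
The state is a dict: "clock": time; "joint_pos": joint angles; "qvel": joint speeds; "tau": joint torques, N m; "tool_pos": TCP position; "orientation": TCP orientation; "force": force on the tool from outside, world axes, zero at the start; "moment": the same for the moment, N m; "opening": finger opening in m; "gripper_force": force on a finger pad.
Only numpy, scipy, OpenCV 4.12 (cv2) and the standard library are available. Lean on these libraries where they do the work, as an engineer would, in place of code of your own. Each camera call takes 0.05 s, during which the arm holds its last target. There are 200 camera calls.

## Working session

There is one attempt and no reset: what is moved stays moved. The work goes in short steps, Python scripts to look and compute and a tool call to move; the robot and the scene stay as the last step left them, time stands still between calls to the robot, and variables do not carry over. Pictures are saved under pics/ and viewed, at most 11 in all, crops included, and the job is handed in when it is done.

Besides the shell and the picture viewer there is one more tool, called in YAML: its name, and indented under it one key for each argument. carry_out: Moves the arm, as the interface text tells. Its arguments: {"type":"object","properties":{"rows":{"type":"array"},"grip":{"type":"number"}},"required":["rows"]}

```bash
mkdir -p pics
python3 - <<'E'
from plant import telemetry, viewer
import cv2,numpy as np
for n in ("scene","side"):
    im=viewer.snapshot(n); cv2.imwrite(f"pics/{n}0.png",cv2.resize(im[:,:,::-1],(800,600),interpolation=cv2.INTER_CUBIC))
    i=viewer.camera_info(n); print(n,np.round(i["intrinsics"],1).tolist(),np.round(i["extrinsics"],4).tolist())
print(np.round(viewer.camera_info("wrist")["tool_from_camera"],4).tolist(),np.round(viewer.camera_info("wrist")["intrinsics"],1).tolist())
print(telemetry.get_obs())
E
```

```text
scene [[420.8, 0.0, 283.6], [0.0, 420.8, 210.1], [0.0, 0.0, 1.0]] [[-0.7063, 0.5983, -0.3784, 0.9085], [0.7079, 0.6001, -0.3725, 0.37], [0.0042, -0.531, -0.8474, 0.9236], [0.0, 0.0, 0.0, 1.0]]
side [[401.4, 0.0, 278.2], [0.0, 401.4, 206.3], [0.0, 0.0, 1.0]] [[0.9961, -0.0456, 0.0756, 0.4349], [-0.0865, -0.6795, 0.7286, -0.7735], [0.0181, -0.7323, -0.6807, 0.8513], [0.0, 0.0, 0.0, 1.0]]
[[-0.0002, -0.9537, -0.3009, 0.0815], [1.0, -0.0, -0.0006, -0.0007], [0.0006, -0.3009, 0.9537, -0.1589], [0.0, 0.0, 0.0, 1.0]] [[351.9, 0.0, 280.1], [0.0, 351.9, 211.2], [0.0, 0.0, 1.0]]
{'clock': 0.1, 'joint_pos': array([ 8.78390151e+01,  2.05872597e+01,  6.41044668e-01, -1.57698213e-02,
       -7.01359245e+01, -1.65059044e+01]), 'qvel': array([-0.0098708 , -0.02585617,  0.14621557,  0.05609004,  0.01593433,
       -0.01174518]), 'tau': array([-4.62521766e-04, -5.84159768e+01,  2.93751061e+01,  7.01533824e+00,
        1.01758653e-02, -5.24193570e-05]), 'tool_pos': array([0.2159539 , 0.63908435, 0.22573873]), 'orientation': array([ 1.79917033e+02, -9.12424300e-03, -1.86722517e+01]), 'force': array([ 0.04073495, -1.06071673, -0.10619489]), 'moment': array([-0.02403298,  0.07081233,  0.00046805]), 'gripper_force': 0.0, 'opening': 0.0878292593162305}
```

View pics/scene0.png

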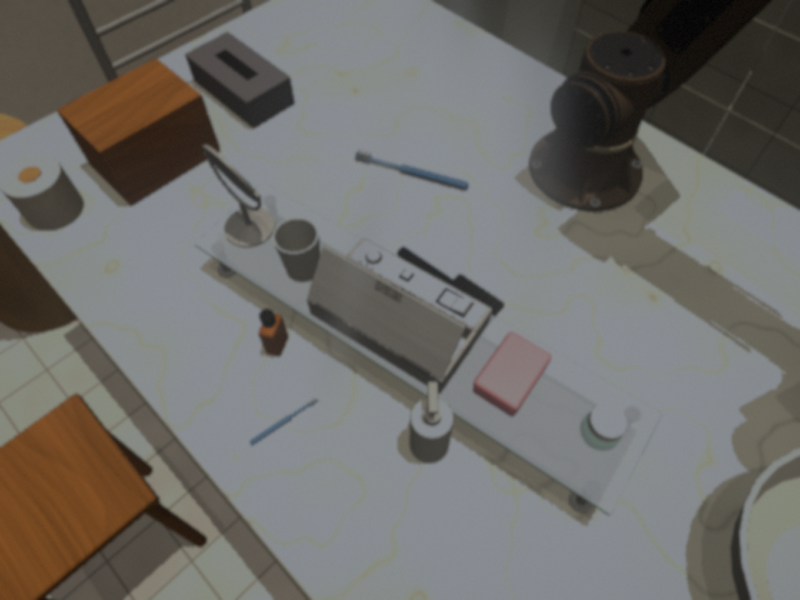

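View pics/side0.png

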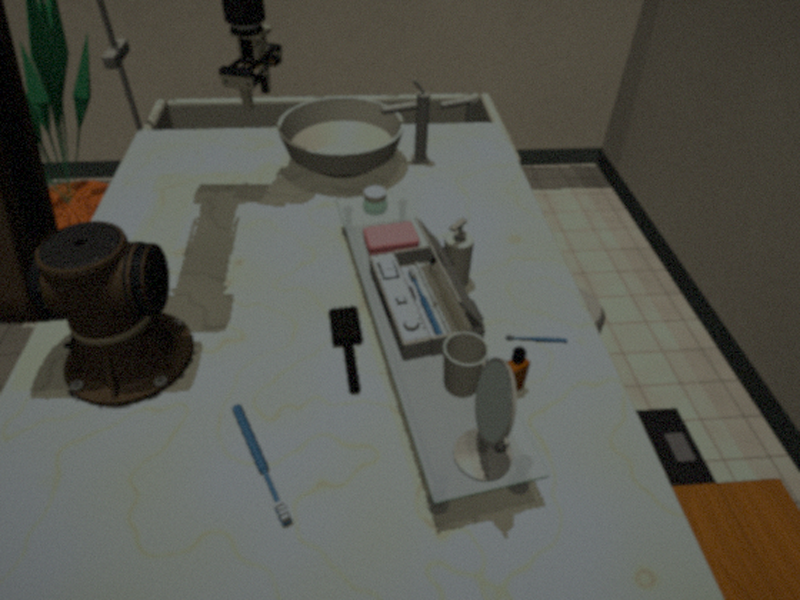

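The scene view shows the steriliser with the start key near (373,256), stop (406,273) and rocker (455,300). The cup stands by its right end and the soap box by its left. I'll enlarge both views.

Run:
```python
import cv2,numpy as np
from plant import viewer
s=np.mean([viewer.snapshot("scene").astype(float) for _ in range(4)],0)
d=np.mean([viewer.snapshot("side").astype(float) for _ in range(4)],0)
np.save("s.npy",s);np.save("d.npy",d)
a=s[160:280,205:355]; b=d[160:260,250:350]
f=lambda x,k:cv2.resize(np.clip(x*1.5,0,255).astype(np.uint8)[:,:,::-1],None,fx=k,fy=k,interpolation=cv2.INTER_CUBIC)
cv2.imwrite("pics/s1.png",f(a,5)); cv2.imwrite("pics/d1.png",f(b,6))
```

```text
(no output)
```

View pics/s1.png

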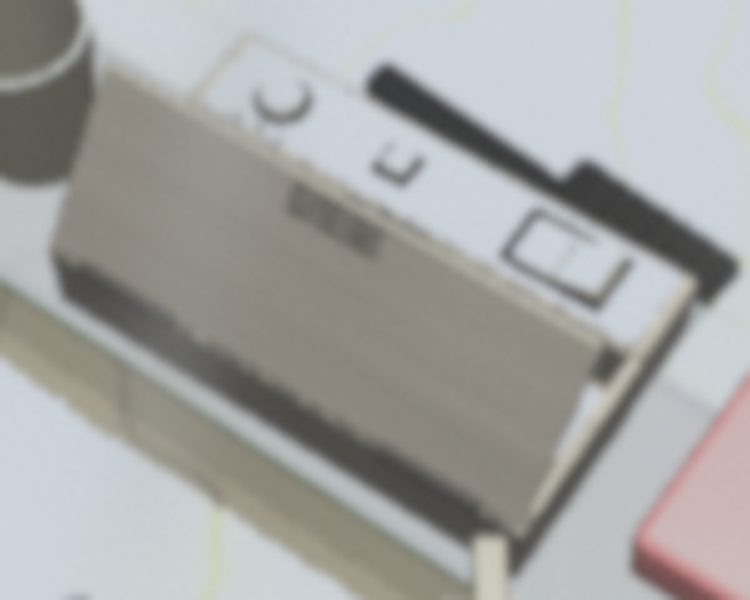

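View pics/d1.png

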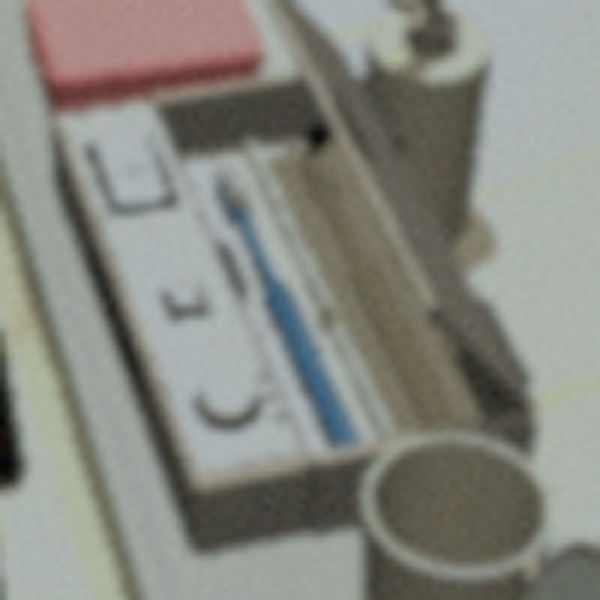

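```bash
cat > fit.py <<'E'
import numpy as np
from plant import viewer
from scipy.optimize import least_squares
cams={n:viewer.camera_info(n) for n in("scene","side")}
def proj(n,P):
    c=cams[n];T=np.linalg.inv(c["extrinsics"]);q=T[:3,:3]@P+T[:3,3];q=c["intrinsics"]@q;return q[:2]/q[2]
def w(p,L):
    c,s=np.cos(p[2]),np.sin(p[2]);return np.array([p[0]+c*L[0]-s*L[1],p[1]+s*L[0]+c*L[1],.078+L[2]])
def edge(t,y,l=.092): return np.array([.072-l*np.cos(t)+.004*np.sin(t),y,.052+l*np.sin(t)+.004*np.cos(t)])
obs=[("scene",248,37,(-.075,-.125,.05)),("scene",697,277,(-.075,.125,.05)),("scene",287,94,(-.049,-.085,.057)),
("scene",400,160,(-.049,-.02,.056)),("scene",568,255,(-.049,.07,.054)),("scene",110,72,-.124),("scene",610,345,.124),
("side",62,120,(-.075,.125,.05)),("side",192,490,(-.075,-.125,.05)),("side",230,400,(-.049,-.085,.057)),("side",186,296,(-.049,-.02,.056)),("side",132,178,(-.049,.07,.054))]
def res(p):
    r=[]
    for n,u,v,L in obs:
        px=(205+u/5,160+v/5) if n=="scene" else (250+u/6,160+v/6)
        if not isinstance(L,tuple): L=edge(p[3],L)
        r.append(proj(n,w(p,L))-px)
    return np.ravel(r)
if __name__=="__main__":
    s=least_squares(res,[.6,.1,0,.8],loss="soft_l1");print(s.x,np.degrees(s.x[2:]));print(res(s.x).reshape(-1,2).round(1).tolist())
    for nm,L in(("edge",edge(s.x[3],0)),("edgeclosed",edge(0,0)),("rock",(-.049,.092,.059)),("start",(-.049,-.085,.057)),("stop",(-.049,-.02,.056))):print(nm,w(s.x,L).round(4))
E
python3 fit.py
```

```text
[0.56478745 0.01847655 0.19406901 0.88705353] [11.11933522 50.82442348]
[[-0.9, -1.7], [0.7, 0.3], [-1.5, 0.1], [-0.8, 0.0], [-0.7, 0.3], [-0.2, -2.2], [-0.4, -0.4], [-2.6, -2.8], [0.5, -2.0], [-0.4, -2.3], [-0.3, -1.8], [-0.5, -3.0]]
edge [0.5815 0.0218 0.2038]
edgeclosed [0.5452 0.0146 0.134 ]
rock [0.499  0.0993 0.137 ]
start [ 0.5331 -0.0744  0.135 ]
stop [ 0.5206 -0.0106  0.134 ]
```

Run:
```python
from fit import *
def ray(n,u,v,z):
    c=cams[n];E=c["extrinsics"];d=E[:3,:3]@np.linalg.solve(c["intrinsics"],[u*.7,v*.7,1]);o=E[:3,3];return (o+d*(z-o[2])/d[2]).round(3)
print("mirror foot",ray("scene",248,227,.08),ray("side",485,455,.08))
print("cup rim",ray("scene",297,237,.17),ray("side",465,350,.17))
print("pump top",ray("scene",432,390,.166),ray("side",457,228,.166))
print("soap",ray("scene",515,365,.117),ray("side",391,235,.117))
print("jar",ray("scene",608,420,.128),ray("side",374,192,.128))
from scipy.optimize import least_squares
# free z and per-camera shift test
import fit
for only in("scene","side"):
    o=[x for x in obs if x[0]==only];fit.obs=o
    s=least_squares(fit.res,[.56,.02,.19,.88]);print(only,s.x,fit.res(s.x).reshape(-1,2).round(1).tolist())
```

```text
mirror foot [ 0.622 -0.309  0.08 ] [ 0.623 -0.314  0.08 ]
cup rim [ 0.61  -0.165  0.17 ] [ 0.606 -0.18   0.17 ]
pump top [0.646 0.164 0.166] [0.648 0.149 0.166]
soap [0.513 0.211 0.117] [0.519 0.199 0.117]
jar [0.493 0.358 0.128] [0.492 0.349 0.128]
scene [0.56416448 0.02062841 0.20283317 0.92462858] [[-0.6, -1.1], [1.6, 0.2], [-1.0, 0.6], [-0.2, 0.4], [0.2, 0.4], [-0.5, -1.1], [0.4, 0.2]]
side [0.56634586 0.0083206  0.16980938 0.88      ] [[-1.0, -1.1], [0.1, 0.8], [-0.2, 0.4], [0.3, 0.5], [0.8, -1.1]]
```

```bash
cat > mv.py <<'E'
import sys,numpy as np
from plant import telemetry
from scipy.spatial.transform import Rotation as R
def delta(pos,rpy):
    o=telemetry.get_obs();r0=R.from_euler("xyz",o["orientation"],degrees=True);r=R.from_euler("xyz",rpy,degrees=True)
    print("t",round(o["clock"],2),"at",o["tool_pos"].round(4),o["orientation"].round(2),"F",o["force"].round(2),"j",o["joint_pos"].round(1))
    return np.r_[r0.inv().apply(np.array(pos)-o["tool_pos"]),(r0.inv()*r).as_rotvec()].round(4)
if __name__=="__main__":
    a=list(map(float,sys.argv[1:]));print(delta(a[:3],a[3:] or [180,0,-169]).tolist())
E
python3 mv.py .4 .33 .35 180 0 -95; python3 mv.py .49 .02 .34
```

```text
t 0.5 at [0.2161 0.6394 0.2265] [179.99   0.   -18.67] F [-0.51  0.03 -0.62] j [ 87.8  20.6   0.7  -0.  -70.1 -16.5]
[0.2733, 0.2343, -0.1235, 0.0001, -0.0001, 1.3322]
t 0.5 at [0.2161 0.6394 0.2265] [179.99   0.   -18.67] F [-0.51  0.03 -0.62] j [ 87.8  20.6   0.7  -0.  -70.1 -16.5]
[0.4578, 0.4992, -0.1135, 0.0001, -0.0002, 2.6238]
```

carry_out:
  rows:
    - [0.04,0.03,-0.06,0,0,0.16]
    - [0.08,0.06,-0.09,0,0,0.33]
    - [0.12,0.1,-0.12,0,0,0.5]
    - [0.16,0.13,-0.124,0,0,0.67]
    - [0.2,0.17,-0.124,0,0,0.84]
    - [0.23,0.2,-0.124,0,0,1.0]
    - [0.25,0.22,-0.124,0,0,1.17]
    - [0.273,0.234,-0.124,0,0,1.332]
  grip: -1

```text
clock: 1.5
tool_pos: [0.4001, 0.3291, 0.3512]
orientation: [-180.0, 0.1, -95.3]
force: [0.9, 0.8, 0.0]
opening: 0.013
gripper_force: 0.0
```

```bash
python3 mv.py .49 .02 .34
```

```text
t 1.5 at [0.4001 0.3291 0.3512] [-1.7997e+02  7.0000e-02 -9.5310e+01] F [0.86 0.79 0.02] j [ 61.2   2.2  -6.6  -0.  -81.1 -66.5]
[0.2995, -0.1181, 0.0109, 0.0003, 0.0013, 1.2861]
```

carry_out:
  rows:
    - [0.04,-0.015,0.01,0,0,0.16]
    - [0.08,-0.03,0.01,0,0,0.33]
    - [0.12,-0.045,0.01,0,0,0.5]
    - [0.16,-0.06,0.01,0,0,0.67]
    - [0.2,-0.08,0.01,0,0,0.84]
    - [0.24,-0.095,0.01,0,0,1.0]
    - [0.27,-0.11,0.01,0,0,1.17]
    - [0.3,-0.118,0.01,0,0,1.286]

```text
clock: 2.5
tool_pos: [0.4916, 0.02, 0.3406]
orientation: [180.0, 0.0, -169.0]
force: [0.1, -0.6, -1.0]
opening: 0.0005
gripper_force: 0.0
```

Run:
```python
import cv2,numpy as np
from plant import viewer,telemetry
o=telemetry.get_obs();print(o["tool_pos"],o["orientation"],o["joint_pos"].round(1))
ims=[viewer.snapshot("wrist").astype(float) for _ in range(4)]
o=telemetry.get_obs();print(o["tool_pos"],o["orientation"]);np.save("wp.npy",np.r_[o["tool_pos"],o["orientation"]])
a=np.mean(ims[2:],0);cv2.imwrite("pics/w0.png",cv2.resize(np.clip(a*1.3,0,255).astype(np.uint8)[:,:,::-1],(800,600),interpolation=cv2.INTER_CUBIC))
```

```text
[0.49159092 0.01997931 0.34063423] [ 1.79997542e+02  1.48383551e-02 -1.68962378e+02] [  25.3   -0.3  -10.5    0.   -79.8 -104.2]
[0.49125875 0.02083564 0.34063854] [ 1.79990864e+02  1.24214776e-02 -1.68693168e+02]
```

View pics/w0.png

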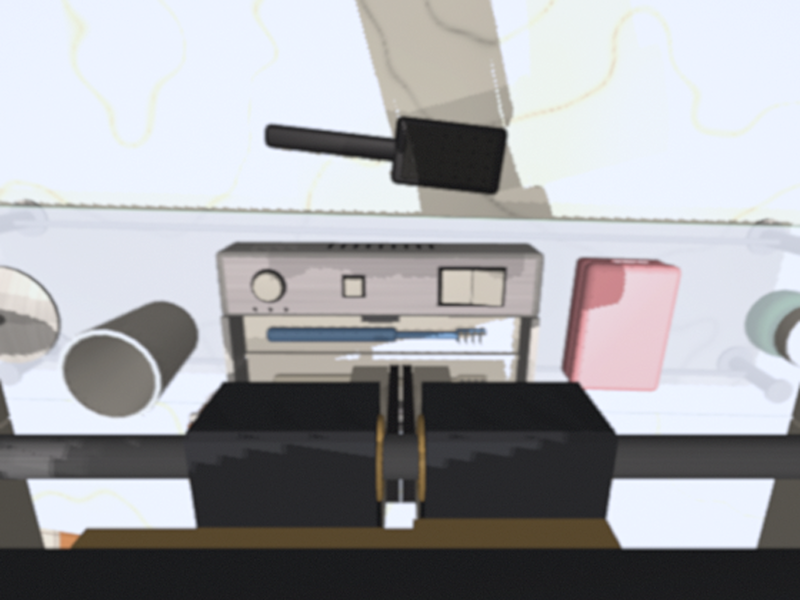

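The wrist view shows start (268,286), stop (353,286), rocker (473,286), and strip corners (219,253), (541,256), (222,316), (538,318). I'll refit the pose from these.

```bash
cat > wfit.py <<'E'
import numpy as np
from plant import viewer
from scipy.optimize import least_squares
from scipy.spatial.transform import Rotation as R
from fit import w,edge
c=viewer.camera_info("wrist");wp=np.load("wp.npy")
Tt=np.eye(4);Tt[:3,:3]=R.from_euler("xyz",wp[3:],degrees=True).as_matrix();Tt[:3,3]=wp[:3]
T=np.linalg.inv(Tt@c["tool_from_camera"])
def proj(P):
    q=c["intrinsics"]@(T[:3,:3]@P+T[:3,3]);return q[:2]/q[2]/.7
obs=[(268,286,(-.049,-.085,.057)),(353,286,(-.049,-.02,.056)),(473,286,(-.049,.07,.055)),(219,253,(-.075,-.125,.05)),(541,256,(-.075,.125,.05)),(222,316,(-.023,-.125,.05)),(538,318,(-.023,.125,.05))]
res=lambda p:np.ravel([proj(w(p,L))-(u,v) for u,v,L in obs])
s=least_squares(res,[.565,.015,.19],loss="soft_l1");p=s.x
if __name__=="__main__":
    print(p,np.degrees(p[2]));print(res(p).reshape(-1,2).round(1).tolist())
    for nm,L in(("hinge",(.072,0,.056)),("edgeclosed",edge(0,0)),("edge.88",edge(.88,0)),("rock",(-.049,.092,.059)),("start",(-.049,-.085,.057)),("stop",(-.049,-.02,.056))):print(nm,w(p,L).round(4))
E
python3 wfit.py
```

```text
[0.56426291 0.02070651 0.18999579] 10.885957130116836
[[-0.5, 0.8], [0.8, 1.1], [-0.4, 1.5], [-5.0, -2.4], [5.5, -3.0], [-1.0, -0.0], [2.2, 0.1]]
hinge [0.635  0.0343 0.134 ]
edgeclosed [0.5446 0.0169 0.134 ]
edge.88 [0.5804 0.0238 0.2035]
rock [0.4988 0.1018 0.137 ]
start [ 0.5322 -0.072   0.135 ]
stop [ 0.5199 -0.0082  0.134 ]
```

```bash
cat > lm.py <<'E'
import sys,numpy as np
from mv import delta
from fit import w
P=[.5643,.0207,.19]
a=np.array(list(map(float,sys.argv[1:]))).reshape(-1,3)
for L in a: print(delta(w(P,L),[180,0,-169.1]).tolist())
E
python3 lm.py .045 0 .2 .045 0 .135
```

```text
t 2.7 at [0.4913 0.0208 0.3406] [ 1.7999e+02  1.0000e-02 -1.6869e+02] F [0.14 0.1  0.94] j [  25.4   -0.3  -10.5   -0.   -79.8 -104.1]
[-0.1166, -0.0148, 0.0627, 0.0002, 0.0002, 0.0071]
t 2.7 at [0.4913 0.0208 0.3406] [ 1.7999e+02  1.0000e-02 -1.6869e+02] F [0.14 0.1  0.94] j [  25.4   -0.3  -10.5   -0.   -79.8 -104.1]
[-0.1166, -0.0148, 0.1277, 0.0002, 0.0002, 0.0071]
```

carry_out:
  rows:
    - [-0.03,-0.004,0,0,0,0]
    - [-0.07,-0.008,0.01,0,0,0]
    - [-0.1,-0.012,0.035,0,0,0.007]
    - [-0.117,-0.015,0.06,0,0,0.007]
    - [-0.117,-0.015,0.09,0,0,0.007]
    - [-0.117,-0.015,0.115,0,0,0.007]
    - [-0.117,-0.015,0.125,0,0,0.007]
    - [-0.117,-0.015,0.125,0,0,0.007]

```text
clock: 3.7
tool_pos: [0.6088, 0.0302, 0.2155]
orientation: [-180.0, -0.0, -169.0]
force: [-0.6, -0.4, -0.2]
opening: 0.0005
gripper_force: 0.0
```

```bash
python3 - <<'E'
import cv2,numpy as np
from plant import viewer
a=viewer.snapshot("side");b=viewer.snapshot("scene")
f=lambda x:cv2.resize(np.clip(x[:,:,::-1].astype(float)*1.5,0,255).astype(np.uint8),(400,500),interpolation=cv2.INTER_CUBIC)
cv2.imwrite("pics/c1.png",np.hstack([f(a[120:270,240:360]),f(b[130:280,220:340])]))
E
python3 lm.py .035 0 .117 .0015 0 .056
```

```text
t 3.8 at [0.6095 0.03   0.2168] [-1.8000e+02  1.0000e-01 -1.6902e+02] F [ 0.69 -0.74  0.18] j [  21.1   14.8   -8.8    0.   -66.3 -100.2]
[0.0112, -0.0006, 0.0218, -0.0001, 0.0017, 0.0014]
t 3.8 at [0.6095 0.03   0.2168] [-1.8000e+02  1.0000e-01 -1.6902e+02] F [ 0.69 -0.74  0.18] j [  21.1   14.8   -8.8    0.   -66.3 -100.2]
[0.0448, -0.0005, 0.0827, -0.0001, 0.0017, 0.0014]
```

View pics/c1.png

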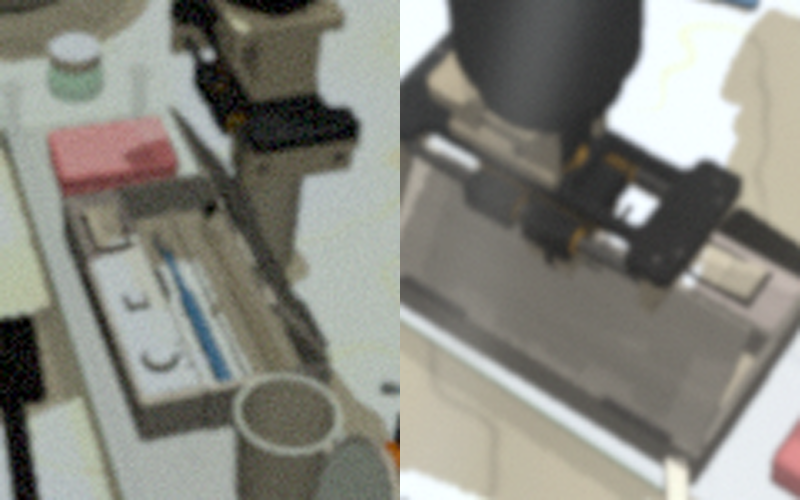

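carry_out:
  rows:
    - [0.005,0,0.01,0,0,0]
    - [0.01,0,0.021,0,0,0]
    - [0.0155,0,0.026,0,0,0]
    - [0.0205,0,0.03,0,0,0]
    - [0.025,0,0.0345,0,0,0]
    - [0.0285,0,0.0395,0,0,0]
    - [0.032,0,0.0445,0,0,0]
    - [0.035,0,0.0495,0,0,0]

```text
clock: 4.8
tool_pos: [0.5745, 0.0229, 0.1659]
orientation: [-180.0, 0.0, -169.1]
force: [1.2, -0.6, -0.0]
opening: 0.0003
gripper_force: 0.7
```

```bash
python3 lm.py .0063 0 .0795 .0015 0 .053
```

```text
t 4.8 at [0.5745 0.0229 0.1659] [-1.8000e+02  2.0000e-02 -1.6906e+02] F [ 1.16 -0.64 -0.01] j [  21.8   13.9  -17.1    0.   -59.  -100.8]
[0.0042, -0.0002, 0.0084, -0.0, 0.0004, 0.0006]
t 4.8 at [0.5745 0.0229 0.1659] [-1.8000e+02  2.0000e-02 -1.6906e+02] F [ 1.16 -0.64 -0.01] j [  21.8   13.9  -17.1    0.   -59.  -100.8]
[0.009, -0.0002, 0.0349, -0.0, 0.0004, 0.0006]
```

carry_out:
  rows:
    - [0.0025,0,0.005,0,0,0]
    - [0.0045,0,0.01,0,0,0]
    - [0.006,0,0.015,0,0,0]
    - [0.0075,0,0.02,0,0,0]
    - [0.0085,0,0.0245,0,0,0]
    - [0.0085,0,0.0245,0,0,0]

```text
clock: 5.55
tool_pos: [0.5664, 0.0214, 0.1416]
orientation: [-180.0, 0.0, -169.1]
force: [2.0, 0.0, 2.1]
opening: 0.0004
gripper_force: 1.1
```

```bash
python3 - <<'E'
import cv2,numpy as np
from plant import viewer
a=viewer.snapshot("side");b=viewer.snapshot("scene")
f=lambda x:cv2.resize(np.clip(x[:,:,::-1].astype(float)*1.5,0,255).astype(np.uint8),(400,500),interpolation=cv2.INTER_CUBIC)
cv2.imwrite("pics/c2.png",np.hstack([f(a[120:270,240:360]),f(b[130:280,220:340])]))
E
python3 lm.py .0015 0 .056 .0015 0 .053
```

```text
t 5.65 at [0.5664 0.0214 0.1415] [-1.8000e+02  1.0000e-02 -1.6906e+02] F [ 2.46 -0.41  2.3 ] j [  21.9   14.5  -19.9    0.   -55.6 -101. ]
[0.0006, -0.0003, 0.0075, -0.0, 0.0002, 0.0006]
t 5.65 at [0.5664 0.0214 0.1415] [-1.8000e+02  1.0000e-02 -1.6906e+02] F [ 2.46 -0.41  2.3 ] j [  21.9   14.5  -19.9    0.   -55.6 -101. ]
[0.0006, -0.0003, 0.0105, -0.0, 0.0002, 0.0006]
```

View pics/c2.png

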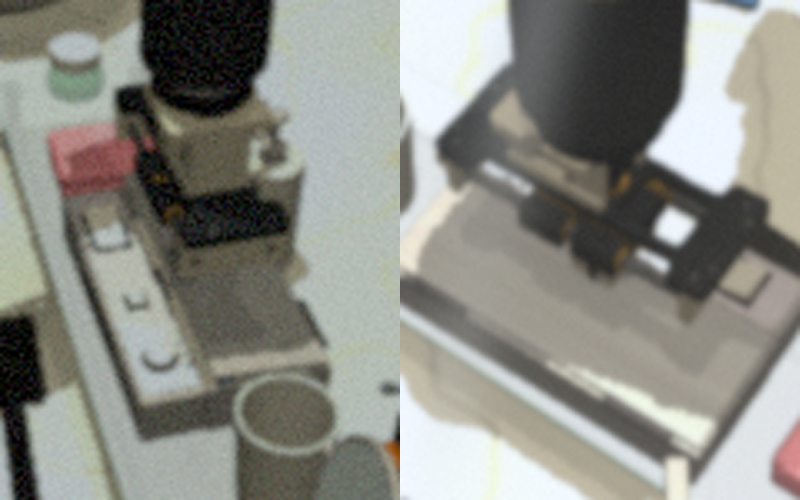

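The lid is following and is nearly shut. Next I press straight down through the catch.

carry_out:
  rows:
    - [0,0,0.002,0,0,0]
    - [0,0,0.004,0,0,0]
    - [0,0,0.006,0,0,0]
    - [0,0,0.008,0,0,0]
    - [0,0,0.0095,0,0,0]
    - [0,0,0.0095,0,0,0]

```text
clock: 6.4
tool_pos: [0.5659, 0.0212, 0.1339]
orientation: [-180.0, 0.0, -169.0]
force: [-7.9, 1.2, 19.8]
opening: 0.0006
gripper_force: 10.2
```

carry_out:
  rows:
    - [0,0,-0.01,0,0,0]
    - [0,0,-0.03,0,0,0]
    - [0,0,-0.05,0,0,0]
    - [0.04,0,-0.07,0,0,0]
    - [0.1,0,-0.12,0,0,0]
    - [0.12,0,-0.15,0,0,0]
    - [0.12,0,-0.15,0,0,0]

```text
clock: 7.28
tool_pos: [0.4479, -0.0016, 0.2854]
orientation: [179.9, 0.3, -169.0]
force: [-0.2, 0.4, -0.1]
opening: 0.0005
gripper_force: 0.0
```

```bash
python3 - <<'E'
import cv2,numpy as np
from plant import viewer,telemetry
ims=[viewer.snapshot("wrist").astype(float) for _ in range(2)]
o=telemetry.get_obs();np.save("wp.npy",np.r_[o["tool_pos"],o["orientation"]])
a=np.mean(ims,0);cv2.imwrite("pics/w1.png",cv2.resize(np.clip(a*1.3,0,255).astype(np.uint8)[:,:,::-1],(800,600),interpolation=cv2.INTER_CUBIC))
E
python3 lm.py -.049 .09 .08 -.049 -.085 .08
```

```text
t 7.38 at [ 0.448  -0.0014  0.2821] [ 1.7996e+02  4.0000e-02 -1.6907e+02] F [ 1.21  1.03 -0.68] j [  25.1   -3.6  -21.    -0.   -72.5 -104.2]
[-0.0694, 0.0896, 0.1242, 0.0007, 0.0007, 0.0005]
t 7.38 at [ 0.448  -0.0014  0.2821] [ 1.7996e+02  4.0000e-02 -1.6907e+02] F [ 1.21  1.03 -0.68] j [  25.1   -3.6  -21.    -0.   -72.5 -104.2]
[-0.0692, -0.0854, 0.1241, 0.0007, 0.0007, 0.0005]
```

View pics/w1.png

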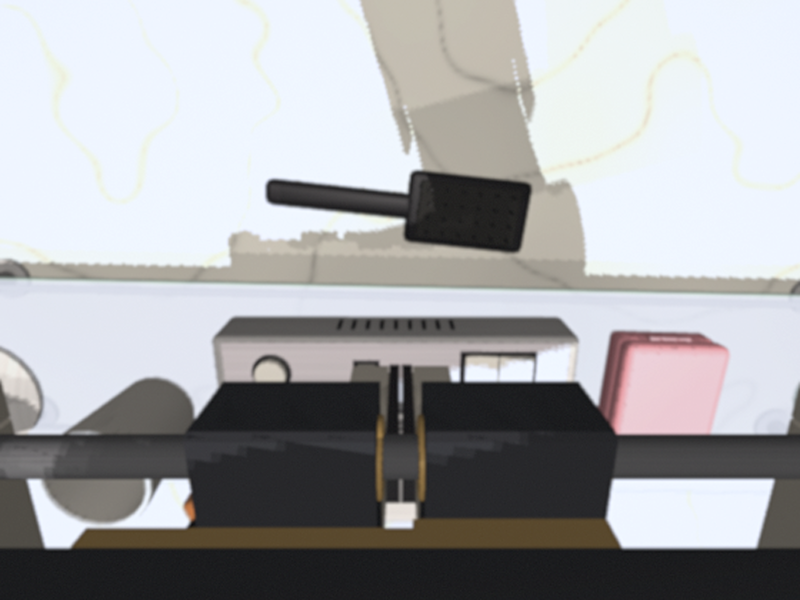

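The front corners are at (215,338) and (578,340), and start is at (271,371). I'll check them against the fitted pose while moving to hover over the rocker.

carry_out:
  rows:
    - [-0.02,0.03,0.03,0,0,0]
    - [-0.05,0.06,0.07,0,0,0]
    - [-0.069,0.088,0.1,0,0,0]
    - [-0.069,0.088,0.12,0,0,0]
    - [-0.069,0.088,0.12,0,0,0]

```text
clock: 8.0
tool_pos: [0.498, 0.0975, 0.1587]
orientation: [-179.9, -0.4, -169.1]
force: [0.5, -0.3, -0.3]
opening: 0.0
gripper_force: 0.0
```

```bash
python3 - <<'E'
import wfit,numpy as np,cv2
from fit import w
for u,v,L in((215,338,(-.075,-.125,.05)),(578,340,(-.075,.125,.05)),(271,371,(-.049,-.085,.057))):print((wfit.proj(w([.5643,.0207,.19],L))-(u,v)).round(1))
from plant import viewer
a=viewer.snapshot("side");b=viewer.snapshot("scene")
f=lambda x:cv2.resize(np.clip(x[:,:,::-1].astype(float)*1.5,0,255).astype(np.uint8),(400,500),interpolation=cv2.INTER_CUBIC)
cv2.imwrite("pics/c3.png",np.hstack([f(a[120:270,240:360]),f(b[130:280,220:340])]))
E
python3 lm.py -.049 .089 .065 -.049 .089 .05
```

```text
[-3.7  0.7]
[ 6.8 -1.2]
[0.6 7.6]
t 8.1 at [0.4995 0.0977 0.1615] [-1.7994e+02 -1.0000e-01 -1.6908e+02] F [0.06 0.65 0.65] j [  33.2    8.1  -25.2    0.   -56.8 -112.3]
[-0.0001, 0.0012, 0.0185, -0.001, -0.0018, 0.0003]
t 8.1 at [0.4995 0.0977 0.1615] [-1.7994e+02 -1.0000e-01 -1.6908e+02] F [0.06 0.65 0.65] j [  33.2    8.1  -25.2    0.   -56.8 -112.3]
[-0.0002, 0.0012, 0.0335, -0.001, -0.0018, 0.0003]
```

View pics/c3.png

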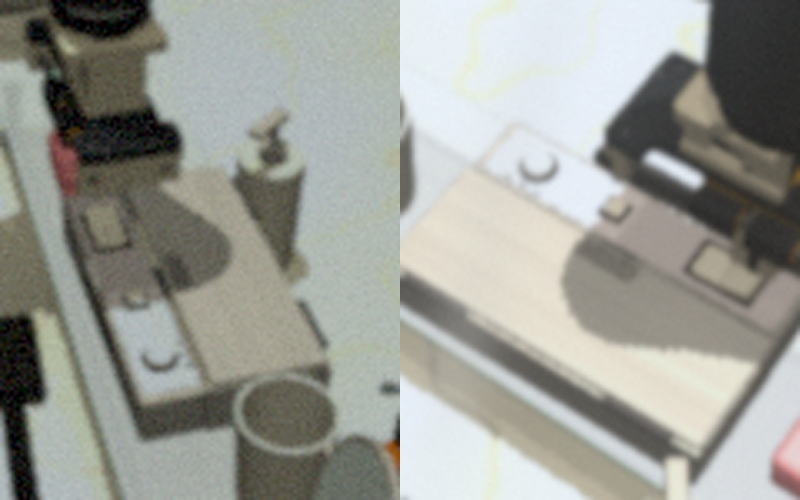

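The lid has stayed shut. Now the rocker's left end.

carry_out:
  rows:
    - [0,-0.001,0.012,0,0,0]
    - [0,-0.001,0.02,0,0,0]
    - [0,-0.001,0.024,0,0,0]
    - [0,-0.001,0.027,0,0,0]
    - [0,-0.001,0.0295,0,0,0]
    - [0,-0.001,0.031,0,0,0]
    - [0,-0.001,0.031,0,0,0]

```text
clock: 8.98
tool_pos: [0.4996, 0.097, 0.1309]
orientation: [-180.0, -0.0, -169.1]
force: [0.4, -0.6, 1.3]
opening: 0.0002
gripper_force: 0.0
```

```bash
python3 lm.py -.049 .088 .05
```

```text
t 8.97 at [0.4996 0.097  0.1309] [-1.7999e+02 -1.0000e-02 -1.6907e+02] F [ 0.39 -0.64  1.27] j [  33.1    9.9  -27.6    0.   -52.5 -112.2]
[-0.0001, 0.0008, 0.0029, -0.0001, -0.0002, 0.0006]
```

carry_out:
  rows:
    - [0,0,0.001,0,0,0]
    - [0,0,0.002,0,0,0]
    - [0,0,0.002,0,0,0]

```text
clock: 9.35
tool_pos: [0.4999, 0.0971, 0.1301]
orientation: [-180.0, 0.0, -169.0]
force: [-3.7, 0.4, 9.8]
opening: 0.0004
gripper_force: 5.0
```

carry_out:
  rows:
    - [0,0,-0.015,0,0,0]
    - [0,0,-0.04,0,0,0]
    - [0,-0.04,-0.07,0,0,0]
    - [0,-0.09,-0.075,0,0,0]
    - [0,-0.14,-0.06,0,0,0]
    - [0,-0.172,-0.04,0,0,0]
    - [0,-0.172,-0.03,0,0,0]

```text
clock: 10.22
tool_pos: [0.532, -0.0737, 0.1585]
orientation: [-180.0, -0.1, -169.2]
force: [-0.2, -0.5, -0.0]
opening: 0.0002
gripper_force: 0.0
```

```bash
python3 - <<'E'
import cv2,numpy as np
from plant import viewer
a=viewer.snapshot("side");b=viewer.snapshot("scene")
f=lambda x:cv2.resize(np.clip(x[:,:,::-1].astype(float)*1.5,0,255).astype(np.uint8),(400,500),interpolation=cv2.INTER_CUBIC)
cv2.imwrite("pics/c4.png",np.hstack([f(a[160:250,240:312]),f(b[130:280,220:340])]))
E
python3 lm.py -.049 -.085 .057 -.049 -.085 .052
```

```text
t 10.32 at [ 0.5317 -0.0721  0.1584] [ 1.7999e+02 -1.0000e-01 -1.6914e+02] F [ 0.37  0.84 -0.92] j [ 13.2  10.9 -22.2  -0.  -57.  -92.3]
[-0.0006, -0.0, 0.0234, 0.0001, -0.0017, -0.0006]
t 10.32 at [ 0.5317 -0.0721  0.1584] [ 1.7999e+02 -1.0000e-01 -1.6914e+02] F [ 0.37  0.84 -0.92] j [ 13.2  10.9 -22.2  -0.  -57.  -92.3]
[-0.0006, -0.0, 0.0284, 0.0001, -0.0017, -0.0006]
```

View pics/c4.png

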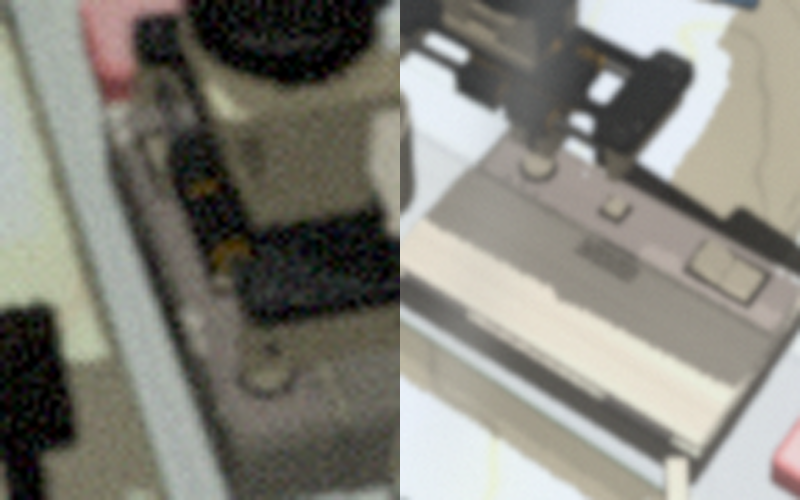

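The rocker bottomed hard at strip + 2 mm, as it should when on, and the fingers are over the round key. Press it.

carry_out:
  rows:
    - [-0.001,0,0.014,0,0,0]
    - [-0.001,0,0.021,0,0,0]
    - [-0.001,0,0.025,0,0,0]
    - [-0.001,0,0.0275,0,0,0]
    - [-0.001,0,0.0295,0,0,0]
    - [-0.001,0,0.0295,0,0,0]
    - [-0.001,0,0.0295,0,0,0]

```text
clock: 11.2
tool_pos: [0.5333, -0.0712, 0.1311]
orientation: [180.0, 0.1, -169.0]
force: [-6.0, 4.8, 14.0]
opening: 0.0003
gripper_force: 7.1
```

carry_out:
  rows:
    - [0,0,0,0,0,0]
    - [0,0,-0.01,0,0,0]
    - [0,0,-0.04,0,0,0]
    - [0,0,-0.08,0,0,0]
    - [0.03,0,-0.13,0,0,0]
    - [0.08,0.03,-0.17,0,0,0]
    - [0.1,0.05,-0.18,0,0,0]
    - [0.1,0.05,-0.18,0,0,0]

```text
clock: 12.2
tool_pos: [0.4249, -0.041, 0.312]
orientation: [180.0, 0.3, -169.0]
force: [0.4, 1.2, 0.3]
opening: 0.0003
gripper_force: 0.0
```

Run:
```python
import cv2,numpy as np
from plant import viewer
a=np.mean([viewer.snapshot("side").astype(float) for _ in range(3)],0);b=np.mean([viewer.snapshot("scene").astype(float) for _ in range(3)],0)
f=lambda x:cv2.resize(np.clip(x[:,:,::-1]*1.5,0,255).astype(np.uint8),(400,500),interpolation=cv2.INTER_CUBIC)
cv2.imwrite("pics/c5.png",np.hstack([f(a[160:250,240:312]),f(b[150:270,230:326])]))
```

```text
(no output)
```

View pics/c5.png

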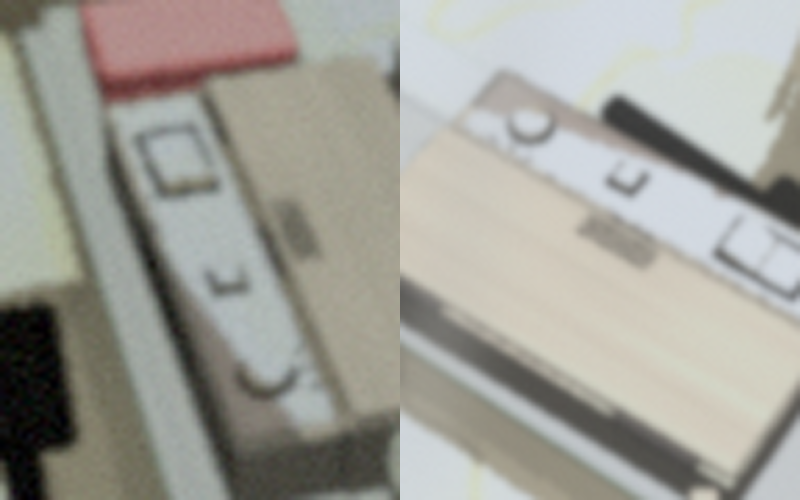

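The lid is shut, the rocker's near (right) end at (190,185) now stands up, and the start key is out again. Everything is in place, so I'm handing it in.

```bash
python3 -c "
from plant import workorder
print(workorder.close_job())"
```

```text
the job is handed in; nothing more can be done
None
```

I pushed the lid shut, tipped the rocker to on, pressed the start key right in and let it spring back, then handed the job in; the last pictures showed all three as required, but the hand-in returned no verdict.

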